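# Deburr the mounting plates on the filing fixture and store them in the case

### The job

Deburr the unfinished mounting plates, first the one lying loose on the filing fixture, then the one waiting on the table to the right of the tool tray (there may be only one of the two): push each plate fully home against the fixture's two dowels and end stop, then push the file away from you across the top edge of its near end in at least two full strokes, from near the tip of the blade to near the handle, with the tip raised a little so that it bears on that edge only, lifting the file clear at the end of every stroke before bringing it back. Open the lid of the storage case until it rests back on its stop and leave it open, and lay each deburred plate flat in a free bay of the foam, leaving plates that are already there in their bays. Finish with the file lying in the tray.

Things in the scene. Friction and masses are not known exactly. Their poses are not given: they have to be found in the camera images.
- fixture: filing fixture fixed to the table: ground steel block 96 x 96 x 32 mm, origin at the centre of its underside, x away from the robot. On its flat top stand two bright dowels (8 mm diameter, 8 mm high, axes at x = -33 and +17 mm, y = +30 mm; a fingertip fits between them) and a dark end stop (14 x 46 x 8 mm, near face at x = +32 mm).
- fixture_seat (a point): centre of the underside of a located plate, on top of the fixture block (32 mm up), axes of the fixture. Located: long left (+y) side against both dowels, far end against the end stop. The near end is then flush with the front of the block, 40 mm before this point; its top edge, 42 mm up, is the one to file. Dowels and stop are 2 mm lower than the plate's top.
- plate_1: aluminium mounting plate, 80 x 40 x 10 mm (its x, y, z), 86 g, two counterbored holes; the same either way round. Origin at the centre of its underside. If present, it lies loose at the start on the fixture, not located.
- plate_2: aluminium mounting plate, 80 x 40 x 10 mm (its x, y, z), 86 g, two counterbored holes; the same either way round. Origin at the centre of its underside. If present, it waits on the table to the right of the tray.
- done_1: aluminium mounting plate, 80 x 40 x 10 mm (its x, y, z), 86 g, two counterbored holes; the same either way round. Origin at the centre of its underside. Finished already; if present, it lies in bay_1 of the case.
- done_2: aluminium mounting plate, 80 x 40 x 10 mm (its x, y, z), 86 g, two counterbored holes; the same either way round. Origin at the centre of its underside. Finished already; if present, it lies in bay_2 of the case.
- done_3: aluminium mounting plate, 80 x 40 x 10 mm (its x, y, z), 86 g, two counterbored holes; the same either way round. Origin at the centre of its underside. Finished already; if present, it lies in bay_3 of the case.
- file: flat hand file, 197 mm long, 150 g. Origin under its balance point, in the front of the handle; x towards the tip, z up. Handle: 24 mm wide (y), 16 mm high, x = -80 to +12 mm. Blade: 18 mm wide, 5 mm thick, x = +12 to +117 mm, between z = 5.5 and 10.5 mm; teeth on both faces. It lies flat on the underside of the handle.
- file_tip (a point): middle of the lower edge of the blade's tip, 117 mm ahead of and 5.5 mm above the file's origin
- case: grey storage case fixed to the table, 122 x 226 mm (x, y), rim 30 mm high, origin at the centre of its underside, lid hinged along its far (+x) side. Inside, black foam 28 mm high has three bays side by side, 88 x 48 mm and 6 mm deep, long side along x, floor 22 mm up; a bay holds one plate lying flat.
- bay_1 (a point): centre of the floor of the right-hand bay, 22 mm above the table (case y = -70 mm); axes of the case
- bay_2 (a point): centre of the floor of the middle bay (case y = 0)
- bay_3 (a point): centre of the floor of the left-hand bay (case y = +70 mm)
- case_lid (a joint): lid of the case: 0 = shut (as at the start), grows as it is lifted, 1.85 rad = resting on its stop, leaning back past upright; it falls shut if let go before upright and falls back to its stop if let go well past it. Lid 122 x 226 x 14 mm, 250 g.
- lid_pull (a point): middle of the black pull tab on the middle of the lid's front edge: 34 mm long (out from the lid), 18 mm wide (along case y), 8 mm thick; 140 mm from the hinge line and 9 mm above the level of the hinge when shut. Turns with the lid.
- lid_hinge (a point): middle of the hinge line, at the far rim of the case, 30 mm above the table; axes of the case, the hinge line along its y
- work_tray: white tool tray fixed to the table, 165 x 240 mm (its x, y), lip 14 mm high and 2 mm thick, floor 3 mm thick; origin at the centre of its underside; its y axis points towards the robot, its x axis to the left. A pair of tweezers, fixed, lies along its left (+x) lip
- marker_1: marker pen lying behind the fixture, 135 mm long, 17 mm thick; not part of the job
- hex_key_set: folding hex key set, 25 x 85 x 20 mm, behind the tray; not part of the job

How it is judged:
On the way, in this order (a step that is already met when the one before it is completed fails the run):
1. the plate from the fixture, seated against both dowels and the end stop, is touched on its near top edge by the front part of the file (tip less than 45 mm past the edge), the file's tip raised (x of plate_1 in the frame of fixture above -0.0105 m and y of plate_1 in the frame of fixture above 0.0035 m and z of plate_1 in the frame of fixture between 0.029 and 0.035 m and angle between the x axis of plate_1 and the x axis of fixture, either way round below 0.06 rad and angle between the x axis of file and the z axis of plate_1, either way round between 0.7 and 1.52 rad and angle between the x axis of file and the x axis of plate_1, either way round below 0.8 rad and contact force between file and plate_1 above 0.4 N and horizontal distance between file and plate_1 above 0.112 m), for 0.05 s.
2. the file, still on that edge of the seated plate, has been pushed forward until its tip is 60 mm or more past the edge (x of plate_1 in the frame of fixture above -0.0105 m and y of plate_1 in the frame of fixture above 0.0035 m and z of plate_1 in the frame of fixture between 0.029 and 0.035 m and angle between the x axis of plate_1 and the x axis of fixture, either way round below 0.06 rad and angle between the x axis of file and the z axis of plate_1, either way round between 0.7 and 1.52 rad and angle between the x axis of file and the x axis of plate_1, either way round below 0.8 rad and contact force between file and plate_1 above 0.4 N and horizontal distance between file and plate_1 below 0.097 m), for 0.05 s.
3. at the forward end the file is lifted off the plate (tip still 45 mm or more past the edge) (contact force between file and plate_1 below 0.02 N and horizontal distance between file and plate_1 below 0.112 m), for 0.1 s.
4. second stroke: the front part of the file is set on the edge of the seated plate again (all of step 1), for 0.05 s.
5. second stroke: pushed forward until the tip is 60 mm or more past the edge (all of step 2), for 0.05 s.
6. the plate from the table, seated against both dowels and the end stop, is touched on its near top edge by the front part of the file (tip less than 45 mm past the edge), the file's tip raised (x of plate_2 in the frame of fixture above -0.0105 m and y of plate_2 in the frame of fixture above 0.0035 m and z of plate_2 in the frame of fixture between 0.029 and 0.035 m and angle between the x axis of plate_2 and the x axis of fixture, either way round below 0.06 rad and angle between the x axis of file and the z axis of plate_2, either way round between 0.7 and 1.52 rad and angle between the x axis of file and the x axis of plate_2, either way round below 0.8 rad and contact force between file and plate_2 above 0.4 N and horizontal distance between file and plate_2 above 0.112 m), for 0.05 s.
7. the file, still on that edge of the seated plate, has been pushed forward until its tip is 60 mm or more past the edge (x of plate_2 in the frame of fixture above -0.0105 m and y of plate_2 in the frame of fixture above 0.0035 m and z of plate_2 in the frame of fixture between 0.029 and 0.035 m and angle between the x axis of plate_2 and the x axis of fixture, either way round below 0.06 rad and angle between the x axis of file and the z axis of plate_2, either way round between 0.7 and 1.52 rad and angle between the x axis of file and the x axis of plate_2, either way round below 0.8 rad and contact force between file and plate_2 above 0.4 N and horizontal distance between file and plate_2 below 0.097 m), for 0.05 s.
8. at the forward end the file is lifted off the plate (tip still 45 mm or more past the edge) (contact force between file and plate_2 below 0.02 N and horizontal distance between file and plate_2 below 0.112 m), for 0.1 s.
9. second stroke: the front part of the file is set on the edge of the seated plate again (all of step 6), for 0.05 s.
10. second stroke: pushed forward until the tip is 60 mm or more past the edge (all of step 7), for 0.05 s.
At the end, for the whole second after the job is handed in: Every plate that is present lies flat on the floor of a bay of the case (underside within 3 mm of the bay floor, tilt under 0.07 rad), the lid rests open on its stop (over 1.78 rad), and the file lies in the tray, handle on its floor and tip inside the lips; all at rest (z of plate_1 in the frame of case between 0.018 and 0.025 m and angle between each of plate_1, plate_2, done_1, done_2, done_3's own z axis and vertical below 0.07 rad and x of plate_1 in the frame of case between -0.03 and 0.03 m and y of plate_1 in the frame of case between -0.09 and 0.09 m and linear speed of each of plate_1, plate_2, done_1, done_2, done_3, file below 0.02 m/s and z of plate_2 in the frame of case between 0.018 and 0.025 m and x of plate_2 in the frame of case between -0.03 and 0.03 m and y of plate_2 in the frame of case between -0.09 and 0.09 m and z of done_1 in the frame of case between 0.018 and 0.025 m and x of done_1 in the frame of case between -0.03 and 0.03 m and y of done_1 in the frame of case between -0.09 and 0.09 m and z of done_2 in the frame of case between 0.018 and 0.025 m and x of done_2 in the frame of case between -0.03 and 0.03 m and y of done_2 in the frame of case between -0.09 and 0.09 m and z of done_3 in the frame of case between 0.018 and 0.025 m and x of done_3 in the frame of case between -0.03 and 0.03 m and y of done_3 in the frame of case between -0.09 and 0.09 m and value of joint case_lid above 1.78 rad and x of file in the frame of work_tray between -0.075 and 0.075 m and y of file in the frame of work_tray between -0.115 and 0.115 m and x of file_tip in the frame of work_tray between -0.082 and 0.082 m and y of file_tip in the frame of work_tray between -0.12 and 0.12 m and height (world z) of file below 0.012 m); the robot touches nothing.
It fails at once if the marker or the hex key set is pushed more than 3 cm (distance of any of marker_1, hex_key_set from where it was at the start of the episode above 0.03 m).
It fails at once if a finished plate is taken out of its bay (distance of any of done_1, done_2, done_3 from where it was at the start of the episode above 0.03 m).
Of plate_1, plate_2 only 1 to 2 are there at a start; the rules pass over those that are not, and their reading is None.
Of done_1, done_2, done_3 only 1 to 1 are there at a start; the rules pass over those that are not, and their reading is None.
At some moment in a run one of plate_1, plate_2 may be knocked a few centimetres aside while the robot is not near it.
It also fails if it takes over 210 s, if anything falls off the work surface, if the arm or the gripper's body presses on something with over 40 N, if the wrist force passes 120 N, or if a joint passes its speed limit or range.

### The arm

A 6-joint arm with a two-finger parallel gripper is mounted at the origin on a cart in front of the work surface, level with it; the furniture and walls round the work are solid. World frame = base frame: x ahead of the robot, y to its left, z up, the work surface at z = 0. Lengths are in m, angles in rad, forces in N, time in s.
With the tool pointing down it reaches from about 0.35 to 0.875 m from the base axis. Payload 4.2 kg.
Tool frame: the origin (TCP) lies at the very end of the fingers, on their centre line; the grasp point (between the pads) lies 19 mm behind it (r.grip_depth is the z of the grasp point in the tool frame, in m); z points along the fingers, y is the line along which they close (so a half turn about z gives the same grasp; the last joint's range is limited). The gripper opens to 87 mm and grips with 3 to 60 N. Pads are 19 mm wide; open, the fingers measure 117 mm over their backs; the gripper's body (75 mm by 190 mm) begins 51 mm behind the grasp point.
Start: joints at [-0.913, 0.385, 0.008, 0, -1.194, -0.259], TCP at [0.243, -0.576, 0.223] pointing down, gripper open.
Joint ranges: [-3.14, 3.14], [-1.21, 2.06], [-1.07, 1.41], [-3.16, 2.05], [-2.99, -0.16], [-3.1, 3.1]. Speed limits (rad/s): [2.79, 2.79, 3.14, 3.14, 3.14, 3.14].

### API

Orientations are given as a unit quaternion [w, x, y, z].
In Python, from station import r gives the robot as it stands.
- The arm moves only by the shell command python3 inch.py 'ROWS' [FORCE]. ROWS is rows parted by semicolons, their numbers by spaces, 1 to 12 of them, each of 7 numbers: the finger opening in m, then dx, dy, dz in m, then a rotation vector rx, ry, rz in rad; each row shifts and turns the commanded pose from where the row before left it, along the tool's axes as they then stand; what a row does not reach is not made up. A row lasts 1/12 s, in which the tool goes at most 0.0417 m and 0.125 rad, less where a joint would pass 70% of its speed; a pose out of reach is approached as far as the arm can. The fingers move at their own pace and stop on an object; FORCE is the grip in N (left out, the last holds). Time passes only in rows, so rows that do not move let the fingers close. It prints the time, the measured TCP pose, the force, the opening and the grip force at its end.
- r.sense(): the state, without advancing time (a new reading comes with each control period).
- r.snapshot(name): name is "side" or "top"; returns the picture (384x512x3 uint8, red, green, blue); there is no depth.
- r.camera_info(name): a dict with "mtx" (3x3 intrinsics, pixels), "extrinsics" (4x4, takes a point from camera to world coordinates). Camera axes: x right, y down, z forward; pixel columns grow to the right and rows downward; lengths in m; the calibration is good to about 2 mm. A picture is of the moment at which its call begins. camera_info takes no time and is no camera call.
- r.sign_off(): hands the job in; it is judged then, once.
The state is a dict: "time": time; "joint_pos": joint angles; "joint_vel": joint speeds; "joint_torque": joint torques, N m; "tcp_pos": TCP position; "tcp_rot": TCP orientation; "contact_force": force on the tool from outside, world axes, zero at the start; "ft_torque": the same for the moment, N m; "opening": finger opening in m; "grip_force": force on a finger pad.
Only numpy, scipy, OpenCV 4.12 (cv2) and the standard library are available. Lean on these libraries where they do the work, as an engineer would, in place of code of your own. Each camera call takes 0.05 s, during which the arm holds its last target. There are 200 camera calls.

## Working session

There is one attempt and no reset: what is moved stays moved. The work goes in short steps, Python scripts to look and compute and a shell command to move; the robot and the scene stay as the last step left them, time stands still between calls to the robot, and variables do not carry over. Pictures are saved under pics/ and viewed, at most 14 in all, crops included, and the job is handed in when it is done.

```bash
ls; mkdir -p pics; python3 - <<'E'
from station import r
import cv2
print(r.sense(), r.grip_depth)
for n in("side","top"):
    cv2.imwrite(f"pics/{n}0.png",cv2.cvtColor(r.snapshot(n),cv2.COLOR_RGB2BGR)); print(r.camera_info(n))
E
```

```text
inch.py
pics
station.py
{'time': 0.0, 'joint_pos': array([-9.13410332e-01,  3.85554000e-01,  6.60121039e-03, -4.80366252e-04,
       -1.19399525e+00, -2.58589183e-01]), 'joint_vel': array([ 0.00085913, -0.00066903,  0.00052753,  0.00020958, -0.00071453,
        0.00059863]), 'joint_torque': array([-4.60349347e-04, -3.90667927e+01,  1.87405640e+01,  4.21980679e+00,
        1.10064159e-02, -1.88246590e-04]), 'tcp_pos': array([ 0.24245984, -0.57539085,  0.22145428]), 'tcp_rot': array([-2.75450765e-04, -1.97992713e-01,  9.80202876e-01,  1.06368551e-03]), 'contact_force': array([ 1.81668611, -0.10023305,  0.39526096]), 'ft_torque': array([0.02533742, 0.00203333, 0.02134799]), 'grip_force': 0.0, 'opening': 0.08683779065299527} -0.0187
{'mtx': array([[375.90421646,   0.        , 252.34129497],
       [  0.        , 375.90421646, 191.14529906],
       [  0.        ,   0.        ,   1.        ]]), 'extrinsics': array([[-0.97735707, -0.12440742,  0.17116059,  0.38047813],
       [-0.21050059,  0.65388349, -0.7267227 ,  0.90933671],
       [-0.02150939, -0.74629697, -0.66526549,  0.89068023],
       [ 0.        ,  0.        ,  0.        ,  1.        ]])}
{'mtx': array([[408.95713169,   0.        , 252.64901766],
       [  0.        , 408.95713169, 198.77724009],
       [  0.        ,   0.        ,   1.        ]]), 'extrinsics': array([[-0.01652843, -0.98610951,  0.16527201,  0.41102069],
       [-0.99948688,  0.01175914, -0.02979419,  0.00181704],
       [ 0.02743688, -0.16567966, -0.98579788,  1.13439541],
       [ 0.        ,  0.        ,  0.        ,  1.        ]])}
```
View pics/top0.png

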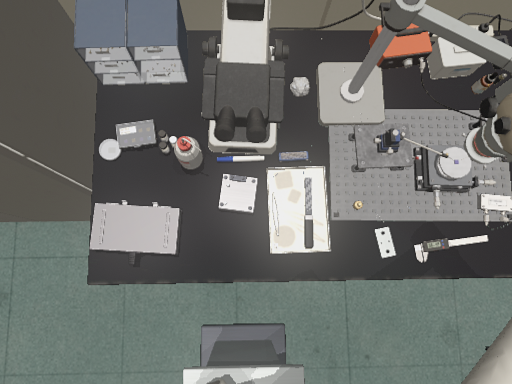

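View pics/side0.png

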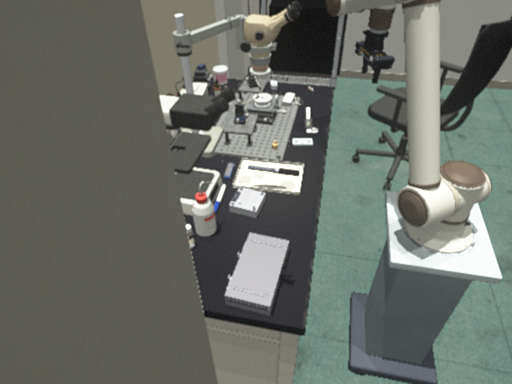

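The top view shows the case at px (135,230), the fixture with plate_1 at (238,193), the tray and file at (308,212), and plate_2 at (385,242). The side view shows the same layout.

```bash
cat > h.py <<'E'
import numpy as np, cv2
from station import r
from scipy.spatial.transform import Rotation as R
def ray(n,p,z):
    c=r.camera_info(n); K,E=np.array(c["mtx"]),np.array(c["extrinsics"])
    d=E[:3,:3]@np.linalg.solve(K,[p[0],p[1],1]); o=E[:3,3]
    return o+d*(z-o[2])/d[2]
def px(n,P):
    c=r.camera_info(n); K,E=np.array(c["mtx"]),np.array(c["extrinsics"])
    q=K@(E[:3,:3].T@(np.array(P)-E[:3,3])); return q[:2]/q[2]
def snap(n): return cv2.cvtColor(r.snapshot(n),cv2.COLOR_RGB2BGR)
def tcp():
    s=r.sense(); q=s["tcp_rot"]; return s["tcp_pos"],R.from_quat(np.r_[q[1:],q[0]])
def crop(im,x0,y0,x1,y1,s,name):
    cv2.imwrite(name,cv2.resize(im[y0:y1,x0:x1],None,fx=s,fy=s,interpolation=cv2.INTER_CUBIC))
E
python3 - <<'E'
from h import *
im=cv2.imread("pics/top0.png")
crop(im,205,145,405,265,4,"pics/c0.png"); crop(im,80,195,190,275,6,"pics/c1.png")
E
```

View pics/c0.png

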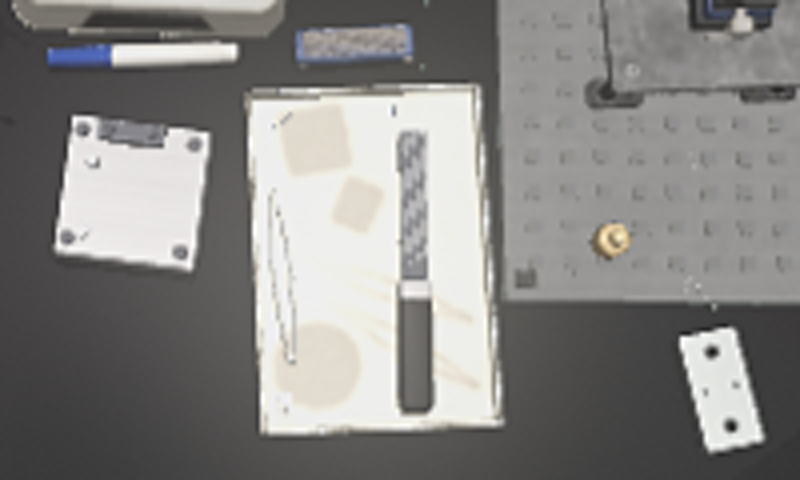

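View pics/c1.png

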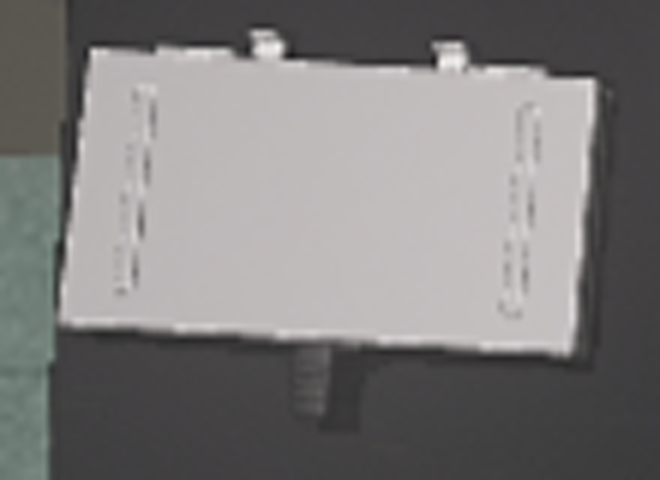

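There is no plate on the fixture, so only plate_2 is present, at crop (722,390). The stop is at crop (132,132) and the dowels at (92,160) and (80,237). The file lies tip-far at x≈413, and the lid tab is at c1 (310,380). Next I measure.

```bash
cat >> h.py <<'E'
def rect(im,x0,y0,x1,y1,z,lo,hi=256,cam="top"):
    "centre, size, yaw of the long side of the biggest blob, on plane z"
    g=cv2.cvtColor(im,cv2.COLOR_BGR2GRAY)[y0:y1,x0:x1]
    g=cv2.resize(g,None,fx=4,fy=4,interpolation=cv2.INTER_LINEAR)
    m=((g>=lo)&(g<hi)).astype(np.uint8); m=cv2.morphologyEx(m,cv2.MORPH_OPEN,np.ones((5,5)))
    c=max(cv2.findContours(m,cv2.RETR_EXTERNAL,cv2.CHAIN_APPROX_NONE)[0],key=cv2.contourArea).reshape(-1,2)
    P=np.array([ray(cam,((u+.5)/4-.5+x0,(v+.5)/4-.5+y0),z) for u,v in c])[:,:2]
    (cx,cy),(w,h),_=q=cv2.minAreaRect((P*1000).astype(np.float32))
    b=cv2.boxPoints(q)/1000; e=max(b[1]-b[0],b[2]-b[1],key=np.linalg.norm)
    a=np.arctan2(e[1],e[0]); a=(a+np.pi/2)%np.pi-np.pi/2
    return np.round([cx/1000,cy/1000,max(w,h)/1000,min(w,h)/1000,a],4)
E
python3 - <<'E'
from h import *
im=cv2.imread("pics/top0.png")
print("plate2",rect(im,370,222,400,262,.01,120))
print("fixture",rect(im,212,170,262,217,.032,130))
print("tray",rect(im,262,160,336,258,.014,130))
print("file blade+handle",rect(im,301,175,317,251,.015,0,170))
print("handle",rect(im,301,216,317,251,.019,0,120))
print("lid",rect(im,85,195,185,260,.044,130))
f=lambda u,v,x0,y0,s:((u+.5)/s-.5+x0,(v+.5)/s-.5+y0)
for n,u,v,z in[("fx",70,115,.032),("fx",210,130,.032),("fx",193,268,.032),("fx",55,252,.032),("stop",100,122,.04),("stop",167,132,.04),("dow",92,160,.04),("dow",80,237,.04),("tip",413,130,.0135),("fer",413,283,.015),("end",415,411,.019)]: print(n,ray("top",f(u,v,205,145,4),z).round(4))
for n,u,v in[("tabtip",308,416),("tabroot",312,348)]: print(n,ray("top",f(u,v,80,195,6),.043).round(4))
E
```

```text
plate2 [ 0.4744 -0.3956  0.083   0.0427  0.1883]
fixture [ 0.6136  0.0089  0.099   0.098  -0.1444]
tray [ 0.57   -0.1567  0.2434  0.1683  0.0225]
file blade+handle [ 0.5005 -0.1839  0.081   0.0254 -0.0374]
handle [ 0.4997 -0.1832  0.0757  0.0212 -0.0377]Traceback (most recent call last):
  File "<stdin>", line 8, in <module>
  File "h.py", line 22, in rect
    P=np.array([ray(cam,((u+.5)/4-.5+x0,(v+.5)/4-.5+y0),z) for u,v in c])[:,:2]
                ~~~^^^^^^^^^^^^^^^^^^^^^^^^^^^^^^^^^^^^^^^
  File "h.py", line 5, in ray
    c=r.camera_info(n); K,E=np.array(c["mtx"]),np.array(c["extrinsics"])
ValueError: time passes only in moves, steps and waits
```

```bash
sed -i 's/r.camera_info(n)/info(n)/; s/^def ray/import functools\ninfo=functools.lru_cache(None)(lambda n: r.camera_info(n))\ndef ray/' h.py
python3 - <<'E'
from h import *
im=cv2.imread("pics/top0.png")
print("lid",rect(im,85,195,185,260,.044,150))
f=lambda u,v,x0,y0,s:((u+.5)/s-.5+x0,(v+.5)/s-.5+y0)
for n,u,v,z in[("fx",70,115,.032),("fx",210,130,.032),("fx",193,268,.032),("fx",55,252,.032),("stop",100,122,.04),("stop",167,132,.04),("dow",92,160,.04),("dow",80,237,.04),("tip",413,130,.0135),("fer",413,283,.015),("end",415,411,.019)]: print(n,ray("top",f(u,v,205,145,4),z).round(4))
for n,u,v in[("tabtip",308,416),("tabroot",312,348)]: print(n,ray("top",f(u,v,80,195,6),.043).round(4))
E
```

```text
lid [0.5252 0.283  0.2255 0.1348 1.4964]
fx [0.6679 0.0515 0.032 ]
fx [ 0.6563 -0.0449  0.032 ]
fx [ 0.5604 -0.0315  0.032 ]
fx [0.5726 0.0621 0.032 ]
stop [0.6609 0.0307 0.04  ]
stop [ 0.6534 -0.0151  0.04  ]
dow [0.6344 0.0363 0.04  ]
dow [0.5814 0.0448 0.04  ]
tip [ 0.6589 -0.1886  0.0135]
fer [ 0.5503 -0.1842  0.015 ]
end [ 0.4621 -0.1814  0.019 ]
tabtip [0.4251 0.2902 0.043 ]
tabroot [0.4545 0.2894 0.043 ]
```

```bash
cat >> h.py <<'E'
def go(x,y,z,yaw,pitch=0):
    """tool y to world yaw, then raise 'pitch' about the tool's y (tool -x side up).
    prints rotvec (tool axes), then the shift in the axes after that turn"""
    p,Q=tcp()
    Y=np.array([np.cos(yaw),np.sin(yaw),0]); Z=np.array([0,0,-1.]); X=np.cross(Y,Z)
    T=R.from_matrix(np.c_[X,Y,Z])*R.from_rotvec([0,pitch,0])
    rv=(Q.inv()*T).as_rotvec(); d=T.inv().apply(np.array([x,y,z])-p)
    n=max(np.linalg.norm(rv)/.12,0); m=np.linalg.norm(d)/.04
    print("turn",rv.round(4),"rows %.1f"%n,"| shift",d.round(4),"rows %.1f"%m)
E
python3 -c "
from h import *
go(.4744,-.3956,.10,np.pi/2+.188)"
```

```text
turn [ 0.0019 -0.0003  0.2107] rows 1.8 | shift [-0.2614  0.1334  0.1216] rows 7.9
```

```bash
python3 inch.py '0.087 0 0 0 0.001 0 0.105; 0.087 0 0 0 0.001 0 0.105; 0.087 -0.0327 0.0167 0.0152 0 0 0; 0.087 -0.0327 0.0167 0.0152 0 0 0; 0.087 -0.0327 0.0167 0.0152 0 0 0; 0.087 -0.0327 0.0167 0.0152 0 0 0; 0.087 -0.0327 0.0167 0.0152 0 0 0; 0.087 -0.0327 0.0167 0.0152 0 0 0; 0.087 -0.0327 0.0167 0.0152 0 0 0; 0.087 -0.0327 0.0167 0.0152 0 0 0; 0.087 0 0 0 0 0 0'
python3 - <<'E'
from h import *
im=snap("top")
print(rect(im,360,215,415,270,.01,120)); go(.4744,-.3956,.006,np.pi/2+.188)
E
```

```text
time: 1.02
tcp_pos: [0.4774, -0.3913, 0.0968]
tcp_rot: [-0.002, -0.097, 0.995, 0.001]
contact_force: [-1.0, 0.3, 0.4]
opening: 0.0867
grip_force: 0.0
[ 0.4752 -0.3788  0.1558  0.1063 -0.0602]
turn [ 0.0011 -0.0032  0.0053] rows 0.1 | shift [ 0.002  -0.0023  0.0921] rows 2.3
```

```bash
python3 inch.py '0.087 0.002 -0.002 0.03 0 0 0; 0.087 0 0 0.03 0 0 0; 0.087 0 0 0.03 0 0 0; 0.087 0 0 0 0 0 0; 0.04 0 0 0 0 0 0; 0.03 0 0 0 0 0 0; 0.03 0 0 0 0 0 0; 0.03 0 0 0 0 0 0;0.03 0 0 0 0 0 0; 0.03 0 0 0 0 0 0' 15
```

```text
time: 1.9
tcp_pos: [0.4736, -0.3986, 0.012]
tcp_rot: [0.001, -0.094, 0.996, -0.002]
contact_force: [-0.7, -0.1, 0.4]
opening: 0.0554
grip_force: 0.0
```

```bash
python3 inch.py '0.06 0 0 0 0 0 0; 0.06 0 0 0.005 0 0 0; 0.06 0 0 0 0 0 0; 0.03 0 0 0 0 0 0; 0.03 0 0 0 0 0 0;0.03 0 0 0 0 0 0; 0.03 0 0 0 0 0 0; 0.03 0 0 0 0 0 0; 0.03 0 0 0 0 0 0'
```

```text
time: 2.65
tcp_pos: [0.473, -0.3982, 0.0057]
tcp_rot: [0.0, -0.094, 0.996, -0.001]
contact_force: [-1.4, 0.2, -0.0]
opening: 0.0398
grip_force: 15.0
```

```bash
python3 inch.py '0.03 0 0 -0.04 0 0 0; 0.03 0 0 -0.04 0 0 0; 0.03 0 0 -0.04 0 0 0; 0.03 0 0 -0.02 0 0 0; 0.03 0 0 0 0 0 0.106; 0.03 0 0 0 0 0 0.106; 0.03 0 0 0 0 0 0.106; 0.03 0 0 0 0 0 0' | head -3
python3 - <<'E'
from h import *
go(.600,.0130,.10,np.pi/2-.13)
E
```

```text
time: 3.32
tcp_pos: [0.4728, -0.3979, 0.1457]
tcp_rot: [0.0, 0.066, 0.998, -0.001]
turn [-0.0015  0.0008 -0.0012] rows 0.0 | shift [-0.0729  0.4239  0.0457] rows 10.8
```

```bash
python3 inch.py '0.03 -0.0066 0.0385 0 0 0 0; 0.03 -0.0066 0.0385 0 0 0 0; 0.03 -0.0066 0.0385 0 0 0 0; 0.03 -0.0066 0.0385 0 0 0 0; 0.03 -0.0066 0.0385 0 0 0 0; 0.03 -0.0066 0.0385 0 0 0 0; 0.03 -0.0066 0.0385 0 0 0 0; 0.03 -0.0066 0.0385 0.01 0 0 0; 0.03 -0.0066 0.0385 0.01 0 0 0; 0.03 -0.0066 0.0385 0.01 0 0 0; 0.03 -0.0066 0.0385 0.015 0 0 0; 0.03 0 0 0 0 0 0'
python3 - <<'E'
from h import *
crop(snap("top"),195,150,285,230,8,"pics/f1.png"); go(.600,.0130,.042,np.pi/2-.13)
E
```

```text
time: 4.32
tcp_pos: [0.6002, 0.0178, 0.0971]
tcp_rot: [-0.001, 0.06, 0.998, -0.001]
contact_force: [-0.9, -0.5, -0.8]
opening: 0.0396
grip_force: 15.0
turn [-0.0028 -0.0022  0.0084] rows 0.1 | shift [-0.0009 -0.0024  0.056 ] rows 1.4
```

View pics/f1.png

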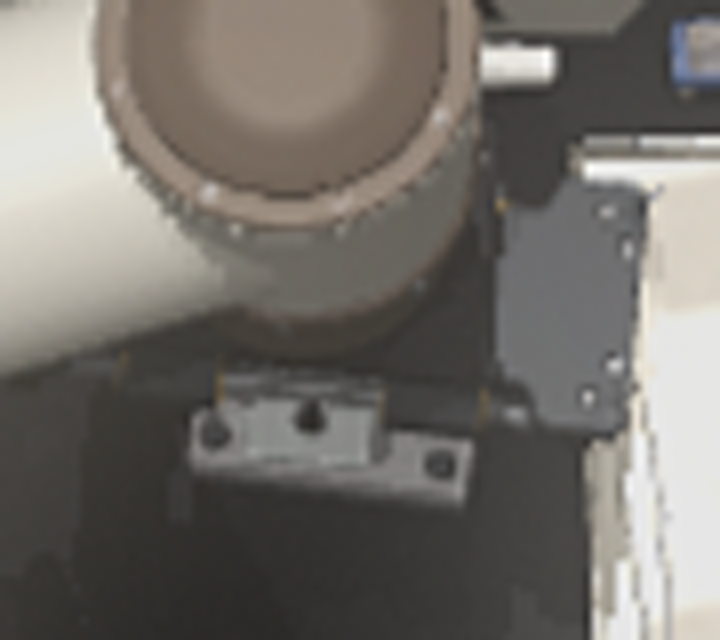

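The arm hides the stop. The plate's near end, crop (300,420), lines up with the block's front holes. I lower it next.

```bash
python3 inch.py '0.03 -0.001 -0.0024 0.03 0 0 0.008; 0.03 0 0 0.02 0 0 0; 0.03 0 0 0.005 0 0 0; 0.03 0 0 0 0 0 0; 0.03 0 0 0 0 0 0; 0.03 0 0 0.003 0 0 0; 0.03 0 0 0 0 0 0' 6
python3 - <<'E'
from h import *
go(.6072,.0163,.0375,np.pi/2-.13)
E
```

```text
time: 4.95
tcp_pos: [0.601, 0.0096, 0.0432]
tcp_rot: [0.001, 0.069, 0.998, -0.001]
contact_force: [-1.0, -0.3, -0.4]
opening: 0.0398
grip_force: 6.0
turn [-0.001   0.0029 -0.0072] rows 0.1 | shift [-0.0053  0.0075  0.0057] rows 0.3
```

```bash
python3 inch.py '0.03 0 0 0.003 0 0 -0.007; 0.03 0 0 0.002 0 0 0; 0.03 0 0 0.0015 0 0 0; 0.03 0 0 0 0 0 0; 0.03 0 0 0 0 0 0; 0.03 0 0 0 0 0 0'; python3 inch.py '0.03 -0.005 0 0 0 0 0; 0.03 -0.003 0 0 0 0 0; 0.03 -0.002 0 0 0 0 0; 0.03 0 0 0 0 0 0; 0.03 0 0 0 0 0 0; 0.03 0 0 0 0 0 0'
```

```text
time: 5.45
tcp_pos: [0.6009, 0.0097, 0.0368]
tcp_rot: [0.001, 0.065, 0.998, -0.001]
contact_force: [-1.8, -0.2, 5.9]
opening: 0.0401
grip_force: 6.0
time: 5.95
tcp_pos: [0.6076, 0.0085, 0.0351]
tcp_rot: [-0.002, 0.065, 0.998, -0.001]
contact_force: [-5.9, 3.2, 3.7]
opening: 0.0398
grip_force: 6.0
```

```bash
python3 inch.py '0.03 0 0.003 -0.001 0 0 0; 0.03 0 0.003 0 0 0 0; 0.03 0 0.002 0 0 0 0; 0.03 0 0 0 0 0 0; 0.03 0 0 0 0 0 0; 0.03 0 0 0 0 0 0'; python3 inch.py '0.03 0 0.002 0 0 0 0; 0.03 0 0.002 0 0 0 0; 0.03 -0.001 0.002 0 0 0 0; 0.03 -0.001 0 0 0 0 0; 0.03 0 0 0 0 0 0; 0.03 0 0 0 0 0 0'
```

```text
time: 6.45
tcp_pos: [0.6089, 0.016, 0.0353]
tcp_rot: [-0.002, 0.066, 0.998, -0.001]
contact_force: [-5.2, 0.1, -1.2]
opening: 0.0402
grip_force: 6.0
time: 6.95
tcp_pos: [0.6091, 0.0181, 0.0351]
tcp_rot: [-0.006, 0.066, 0.998, -0.004]
contact_force: [-7.6, -11.8, 1.7]
opening: 0.0422
grip_force: 6.0
```

```bash
python3 inch.py '0.05 0 -0.001 0 0 0 0; 0.06 0 0 0 0 0 0; 0.07 0 0 0 0 0 0; 0.07 0 0 0 0 0 0; 0.07 0 0 0 0 0 0; 0.087 0 0 -0.02 0 0 0; 0.087 0 0 -0.04 0 0 0; 0.087 0 0 -0.04 0 0 0; 0.087 0.03 -0.028 -0.02 0 0 0; 0.087 0.03 -0.028 0 0 0 0; 0.087 0.03 -0.028 0 0 0 0; 0.087 0 -0.04 0 0 0 0'
python3 inch.py '0.087 0 -0.035 0 0 0 0; 0.087 0 -0.035 0 0 0 0; 0.087 0 0 0 0 0 0'|head -3
python3 - <<'E'
from h import *
im=snap("top"); cv2.imwrite("pics/t2.png",im)
crop(im,205,160,285,230,8,"pics/f2.png")
E
```

```text
time: 7.95
tcp_pos: [0.5066, -0.0869, 0.1556]
tcp_rot: [-0.0, 0.063, 0.998, -0.0]
contact_force: [1.7, 0.2, -1.4]
opening: 0.0868
grip_force: 0.0
time: 8.2
tcp_pos: [0.502, -0.1612, 0.1558]
tcp_rot: [0.001, 0.067, 0.998, -0.001]
```

View pics/f2.png

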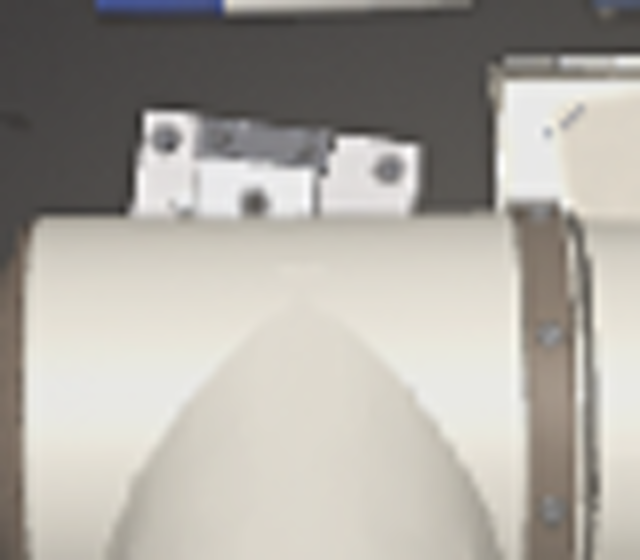

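The far end of the plate sits flush on the stop at crop (250,165). The arm covers the rest. Next I fetch the file.

```bash
python3 - <<'E'
from h import *
go(.524,-.1837,.05,np.pi/2-.037)
E
```

```text
turn [-0.0018  0.0028 -0.0971] rows 0.8 | shift [-0.0225 -0.0234  0.1056] rows 2.8
```

```bash
python3 inch.py '0.05 0 0 0 -0.002 0.003 -0.097; 0.05 -0.0112 -0.0117 0.026 0 0 0; 0.05 -0.0112 -0.0117 0.026 0 0 0; 0.05 0 0 0.026 0 0 0; 0.05 0 0 0.026 0 0 0; 0.05 0 0 0 0 0 0; 0.05 0 0 0 0 0 0; 0.05 0 0 0 0 0 0'
python3 - <<'E'
from h import *
go(.524,-.1837,.0065,np.pi/2-.037)
E
```

```text
time: 8.92
tcp_pos: [0.5253, -0.1811, 0.0525]
tcp_rot: [0.0, 0.016, 1.0, -0.0]
contact_force: [-0.2, -0.4, 0.3]
opening: 0.0513
grip_force: 0.0
turn [-0.0004  0.0005  0.0056] rows 0.0 | shift [ 0.0012 -0.0027  0.046 ] rows 1.2
```

```bash
python3 inch.py '0.05 0.001 -0.0025 0.025 0 0 0.005; 0.05 0 0 0.018 0 0 0; 0.05 0 0 0 0 0 0; 0.05 0 0 0.002 0 0 0; 0.05 0 0 0 0 0 0; 0.05 0 0 0 0 0 0; 0.01 0 0 0 0 0 0;0.01 0 0 0 0 0 0;0.01 0 0 0 0 0 0;0.01 0 0 0 0 0 0;0.01 0 0 0 0 0 0;0.01 0 0 0 0 0 0' 55
python3 - <<'E'
from h import *
go(.524,-.1837,.0065,np.pi/2-.037)
E
```

```text
time: 9.92
tcp_pos: [0.5225, -0.184, 0.0062]
tcp_rot: [-0.001, 0.019, 1.0, 0.0]
contact_force: [-0.4, 0.6, 1.3]
opening: 0.0236
grip_force: 55.0
turn [ 0.0002 -0.0022 -0.0012] rows 0.0 | shift [-0.0014  0.0003 -0.0003] rows 0.0
```

```bash
cat >> h.py <<'E'
def file_at(d,up,th=.15,yaw=-.13,E=(.5683,.0222,.042)):
    c,s=np.cos(yaw),np.sin(yaw)
    f=np.array([c*np.cos(th),s*np.cos(th),np.sin(th)]); n=np.array([-c*np.sin(th),-s*np.sin(th),np.cos(th)])
    p=np.array(E)-f*(.0195+d)-n*.0023+[0,0,up]
    print(p.round(4)); go(*p,np.pi/2+yaw,-th)
E
python3 inch.py '0.01 0 0 -0.03 0 0 0; 0.01 0 0 -0.04 0 0 0; 0.01 0 0 -0.04 0 0 0; 0.01 0 0 0 0 -0.05 0.046; 0.01 0 0 0 0 -0.05 0.046; 0.01 0 0 0 0 -0.05 0; 0.01 0 0 0 0 0 0'
python3 - <<'E'
from h import *
file_at(.097,.02)
E
```

```text
time: 10.5
tcp_pos: [0.5197, -0.1836, 0.1154]
tcp_rot: [0.072, 0.065, 0.995, -0.002]
contact_force: [-0.5, -0.3, -1.9]
opening: 0.0237
grip_force: 55.0
[0.4544 0.0371 0.0423]
turn [ 0.0051 -0.0049 -0.0017] rows 0.1 | shift [0.1032 0.2104 0.0583] rows 6.0
```

```bash
python3 inch.py '0.01 0.0172 0.035 0 0 0 0; 0.01 0.0172 0.035 0 0 0 0; 0.01 0.0172 0.035 0 0 0 0; 0.01 0.0172 0.035 0 0 0 0; 0.01 0.0172 0.035 0 0 0 0; 0.01 0.0172 0.035 0 0 0 0; 0.01 0 0 0.02 0.005 -0.005 -0.002; 0.01 0 0 0.02 0 0 0; 0.01 0 0 0 0 0 0; 0.01 0 0 0 0 0 0; 0.01 0 0 0 0 0 0'
python3 - <<'E'
from h import *
file_at(.097,.01)
im=snap("side"); crop(im,200,160,300,240,7,"pics/s3.png")
print([px("side",p).round(1) for p in [(.5683,.0222,.042),(.608,.017,.042)]])
im=snap("top"); crop(im,200,150,300,230,7,"pics/t3.png")
E
```

```text
time: 11.42
tcp_pos: [0.4554, 0.0368, 0.0628]
tcp_rot: [0.076, 0.064, 0.995, -0.005]
contact_force: [0.8, 0.3, -1.2]
opening: 0.0234
grip_force: 55.0
[0.4544 0.0371 0.0323]
turn [-0.0008  0.0027  0.0007] rows 0.0 | shift [0.0055 0.0002 0.03  ] rows 0.8
[array([258.8, 200.2]), array([247.5, 197.6])]
```

View pics/s3.png

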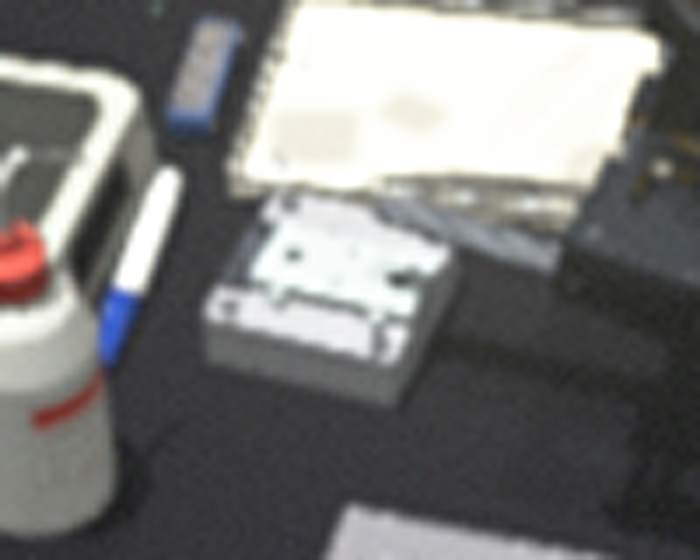

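View pics/t3.png

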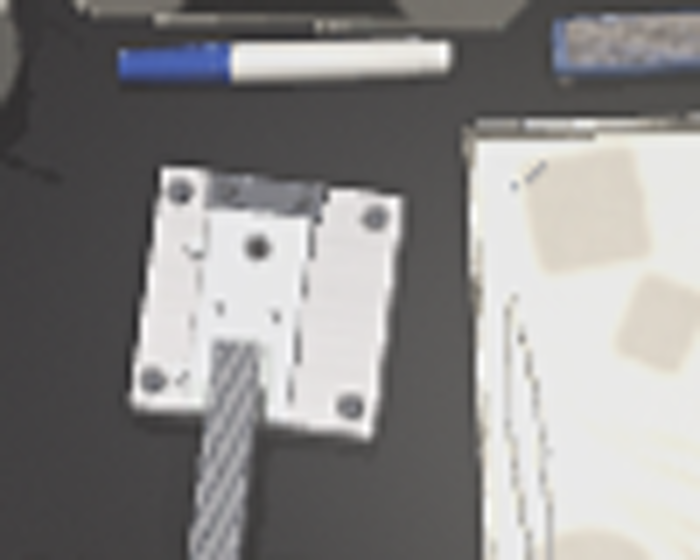

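Both views show the plate seated against the dowels and the stop, with the file aligned above its near edge. Next I lower the file to contact.

```bash
python3 inch.py '0.01 0.003 0 0.015 0 0.003 0; 0.01 0.003 0 0.015 0 0 0; 0.01 0 0 0.004 0 0 0; 0.01 0 0 0 0 0 0; 0.01 0 0 0 0 0 0'
python3 -c "
from h import *
file_at(.095,0)"
```

```text
time: 11.93
tcp_pos: [0.4545, 0.0368, 0.0284]
tcp_rot: [0.075, 0.064, 0.995, -0.005]
contact_force: [-0.2, 0.8, -0.8]
opening: 0.0235
grip_force: 55.0
[0.4564 0.0368 0.0226]
turn [-0.0002  0.0005  0.0007] rows 0.0 | shift [-0.001   0.0003  0.006 ] rows 0.2
```

```bash
python3 inch.py '0.01 0 0 0.003 0 0 0; 0.01 0 0 0.002 0 0 0; 0.01 0 0 0.001 0 0 0; 0.01 0 0 0 0 0 0; 0.01 0 0 0 0 0 0'; python3 inch.py '0.01 0 0 0.001 0 0 0; 0.01 0 0 0.001 0 0 0; 0.01 0 0 0 0 0 0; 0.01 0 0 0 0 0 0'
```

```text
time: 12.35
tcp_pos: [0.4552, 0.0371, 0.0222]
tcp_rot: [0.075, 0.064, 0.995, -0.005]
contact_force: [0.6, -1.0, -0.8]
opening: 0.0231
grip_force: 55.0
time: 12.68
tcp_pos: [0.4554, 0.037, 0.0201]
tcp_rot: [0.075, 0.064, 0.995, -0.005]
contact_force: [0.2, 0.5, 2.2]
opening: 0.0235
grip_force: 55.0
```

```bash
python3 inch.py '0.01 0 0 0.001 0 0 0; 0.01 0 0 0 0 0 0; 0.01 -0.006 0 0 0 0 0; 0.01 -0.006 0 0 0 0 0; 0.01 -0.006 0 0 0 0 0; 0.01 -0.006 0 0 0 0 0'; python3 inch.py '0.01 -0.006 0 0 0 0 0; 0.01 -0.006 0 0 0 0 0; 0.01 -0.006 0 0 0 0 0; 0.01 -0.006 0 0 0 0 0; 0.01 -0.005 0 0 0 0 0; 0.01 0 0 0 0 0 0;  0.01 0 0 0 0 0 0'
python3 -c "
from h import *
file_at(.045,0)"
```

```text
time: 13.18
tcp_pos: [0.4781, 0.0331, 0.0222]
tcp_rot: [0.074, 0.064, 0.995, -0.006]
contact_force: [-4.1, 0.2, 3.0]
opening: 0.0233
grip_force: 55.0
time: 13.77
tcp_pos: [0.5073, 0.0294, 0.0269]
tcp_rot: [0.074, 0.065, 0.995, -0.006]
contact_force: [-2.5, -3.0, 6.0]
opening: 0.0234
grip_force: 55.0
[0.5054 0.0304 0.0301]
turn [-0.0014 -0.0013 -0.0004] rows 0.0 | shift [ 0.0015  0.0008 -0.0035] rows 0.1
```

```bash
python3 inch.py '0.01 0 0 -0.015 0 0 0; 0.01 0 0 -0.01 0 0 0; 0.01 0 0 0 0 0 0; 0.01 0 0 0 0 0 0; 0.01 0 0 0 0 0 0; 0.01 0.02 0 0 0 0 0; 0.01 0.02 0 0 0 0 0; 0.01 0.014 0 0 0 0 0; 0.01 0 0 0.012 0 0 0; 0.01 0 0 0 0 0 0; 0.01 0 0 0 0 0 0'
python3 - <<'E'
from h import *
file_at(.095,-.0015)
im=snap("top"); crop(im,205,160,275,220,8,"pics/t4.png")
E
```

```text
time: 14.68
tcp_pos: [0.452, 0.0369, 0.0308]
tcp_rot: [0.074, 0.064, 0.995, -0.006]
contact_force: [0.2, 0.0, -2.5]
opening: 0.0234
grip_force: 55.0
[0.4564 0.0368 0.0211]
turn [-0.0018 -0.0023  0.0018] rows 0.0 | shift [-0.0029  0.0005  0.0103] rows 0.3
```

View pics/t4.png

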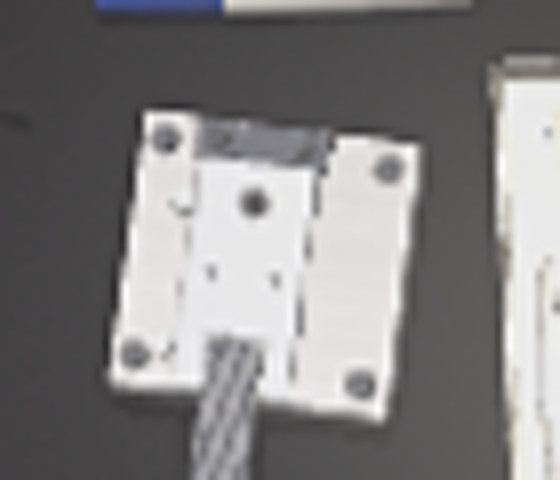

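Plate still seated (far end on the stop at crop y≈155), file raised over the edge. Second stroke, then a third with the same settings for margin.

```bash
python3 inch.py '0.01 -0.001 0 0.005 0 0 0; 0.01 0 0 0.004 0 0 0; 0.01 0 0 0.001 0 0 0; 0.01 0 0 0.001 0 0 0; 0.01 0 0 0.001 0 0 0; 0.01 0 0 0 0 0 0; 0.01 0 0 0 0 0 0' | sed -n 2,4p; python3 inch.py '0.01 -0.006 0 0 0 0 0; 0.01 -0.006 0 0 0 0 0; 0.01 -0.006 0 0 0 0 0; 0.01 -0.006 0 0 0 0 0; 0.01 -0.006 0 0 0 0 0; 0.01 -0.006 0 0 0 0 0; 0.01 -0.006 0 0 0 0 0; 0.01 -0.006 0 0 0 0 0; 0.01 -0.006 0 0 0 0 0; 0.01 0 0 0 0 0 0; 0.01 0 0 0 0 0 0' | sed -n 2,4p
```

```text
tcp_pos: [0.4551, 0.0368, 0.0199]
tcp_rot: [0.075, 0.064, 0.995, -0.005]
contact_force: [-0.0, 0.5, -0.8]
tcp_pos: [0.5091, 0.0302, 0.0283]
tcp_rot: [0.075, 0.064, 0.995, -0.005]
contact_force: [1.8, 0.4, -0.3]
```

The second stroke pressed too lightly, so I repeat it with more pressure.

```bash
python3 inch.py '0.01 0 0 -0.015 0 0 0; 0.01 0 0 0 0 0 0; 0.01 0 0 0 0 0 0; 0.01 0 0 0 0 0 0; 0.01 0.02 0 0 0 0 0; 0.01 0.02 0 0 0 0 0; 0.01 0.014 0 0 0 0 0; 0.01 0 0 0.01 0 0 0; 0.01 0 0 0.006 0 0 0; 0.01 0 0 0.001 0 0 0; 0.01 0 0 0 0 0 0; 0.01 0 0 0 0 0 0'|sed -n 2,4p; python3 inch.py '0.01 0 0 0.001 0 0 0; 0.01 0 0 0 0 0 0; 0.01 0 0 0 0 0 0'|sed -n 2,4p
```

```text
tcp_pos: [0.4552, 0.0366, 0.0178]
tcp_rot: [0.074, 0.064, 0.995, -0.005]
contact_force: [-0.4, -0.7, -0.4]
tcp_pos: [0.4557, 0.0368, 0.0171]
tcp_rot: [0.075, 0.064, 0.995, -0.005]
contact_force: [-1.8, -0.5, -0.5]
```

```bash
python3 inch.py '0.01 0 0 0.001 0 0 0; 0.01 0 0 0.001 0 0 0; 0.01 0 0 0 0 0 0; 0.01 0 0 0 0 0 0'|sed -n 2,4p
python3 - <<'E'
from h import *
f=[]
for i in range(6):
    im=snap("side"); f.append(r.sense()["contact_force"])
print(np.mean(f,0).round(2),np.std(f,0).round(2), np.array(r.sense()["ft_torque"]).round(2))
crop(im,215,175,295,235,9,"pics/s5.png")
E
```

```text
tcp_pos: [0.456, 0.0368, 0.0157]
tcp_rot: [0.075, 0.064, 0.995, -0.005]
contact_force: [-5.4, 0.7, 8.2]
[-5.1   1.    8.82] [0.39 0.39 0.38] [ 0.09  1.   -0.06]
```

View pics/s5.png

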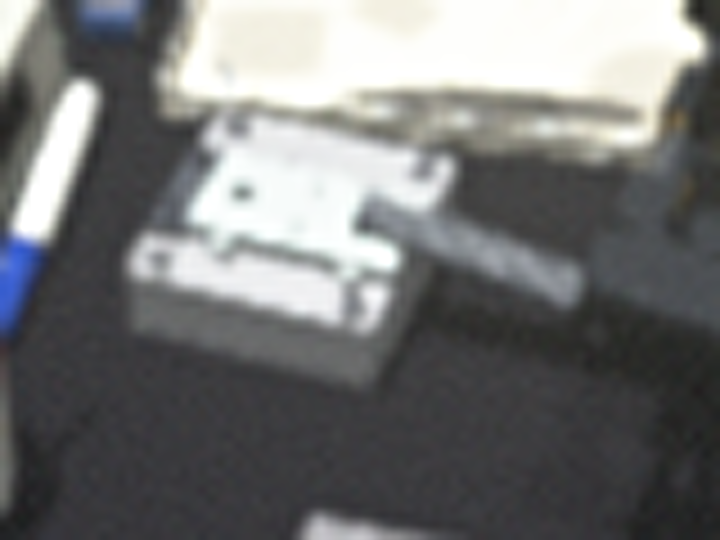

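The plate is seated. The blade runs from tip crop (375,205) to root (577,288). I check the file's pitch in the grip against these.

```bash
python3 - <<'E'
from h import *
p,Q=tcp()
for a in(0,.03,.06,.1,.15):
    A=R.from_rotvec([0,-a,0])
    f=lambda x,z: p+Q.apply(np.array([-.0195,0,.0032])*0+A.apply([-.0195-x,0,.0032-z]))
    q=lambda P:((px("side",P)-[215,175]+.5)*9-.5).round(0)
    e=f(-.08,0)
    print(a,"tip",q(f(.117,.0105)),"root",q(f(.012,.0105)),"rear z",e[2].round(4),"tip",f(.117,.0055).round(4),"mid z at edge",f(.095,.0055)[2].round(4))
E
```

```text
0 tip [345. 216.] root [616. 309.] rear z 0.0035 tip [0.5895 0.0195 0.0385] mid z at edge 0.0352
0.03 tip [347. 209.] root [617. 307.] rear z 0.0017 tip [0.5888 0.0196 0.0425] mid z at edge 0.0386
0.06 tip [350. 201.] root [618. 306.] rear z -0.0001 tip [0.5879 0.0197 0.0465] mid z at edge 0.0419
0.1 tip [353. 192.] root [619. 304.] rear z -0.0024 tip [0.5866 0.0199 0.0518] mid z at edge 0.0464
0.15 tip [359. 180.] root [622. 301.] rear z -0.0053 tip [0.5846 0.0201 0.0584] mid z at edge 0.0518
```

The file has turned about 0.06 rad in the grip, and its rear end now reaches the table. I lift it, reduce the tool pitch and measure the tip again.

```bash
python3 inch.py '0.01 0 0 -0.015 0 0 0; 0.01 0 0 -0.005 0 0.035 0; 0.01 0 0 0 0 0.035 0; 0.01 0 0 0 0 0 0; 0.01 0 0 0 0 0 0; 0.01 0 0 0 0 0 0' 60 |sed -n 2,4p
python3 - <<'E'
from h import *
crop(snap("side"),225,175,290,223,12,"pics/s6.png"); crop(snap("top"),215,170,265,240,8,"pics/t6.png")
a=cv2.imread("pics/s6.png"); b=cv2.imread("pics/t6.png"); h=max(a.shape[0],b.shape[0])
b=cv2.resize(b,None,fx=1,fy=1); 
c=np.zeros((600,800,3),np.uint8); a=cv2.resize(a,(396,292),interpolation=cv2.INTER_AREA); c[:292,:396]=a; c[:560,400:800]=b
cv2.imwrite("pics/st6.png",c)
p,Q=tcp()
for a in(0,.03,.06,.1):
    A=R.from_rotvec([0,-a,0]); f=lambda x,z: p+Q.apply(A.apply([-.0195-x,0,.0032-z]))
    T=f(.117,.0105);F=f(.022,.0105);print(a,"side tip,ferr",((px("side",T)-[225,175]+.5)*6.09).round(),((px("side",F)-[225,175]+.5)*6.09).round(),"top",((px("top",T)-[215,170]+.5)*8).round()+[400,0],((px("top",F)-[215,170]+.5)*8).round()+[400,0])
E
```

```text
tcp_pos: [0.4521, 0.0366, 0.0342]
tcp_rot: [0.039, 0.064, 0.997, -0.003]
contact_force: [-0.8, 0.6, -1.5]
0 side tip,ferr [178. 135.] [346. 183.] top [556. 255.] [523. 538.]
0.03 side tip,ferr [179. 130.] [346. 181.] top [556. 254.] [522. 538.]
0.06 side tip,ferr [180. 124.] [347. 180.] top [555. 255.] [522. 539.]
0.1 side tip,ferr [182. 117.] [348. 178.] top [555. 255.] [522. 541.]
```

View pics/st6.png

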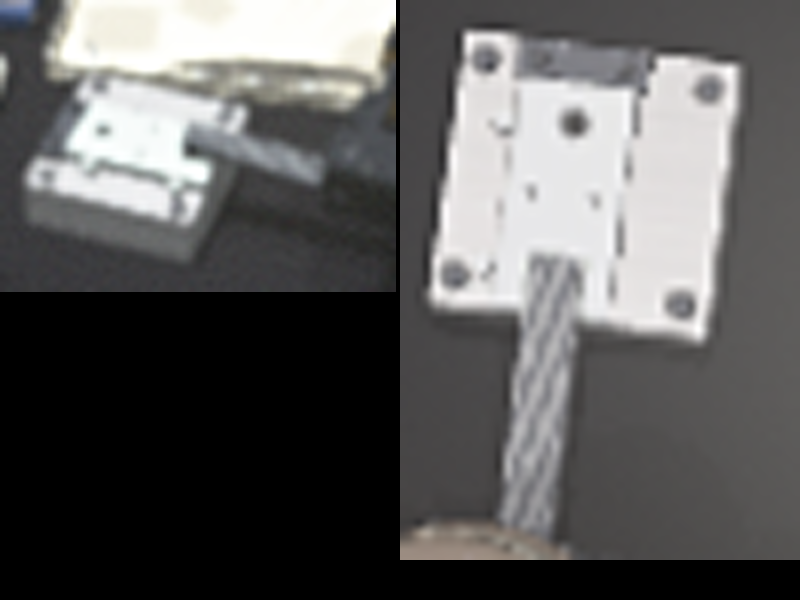

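Top-view tip at (556,255) matches the prediction, so the file has not slid. Its pitch is about 0.13 rad. I lower it gently.

```bash
python3 inch.py '0.01 0 0 0.004 0 0 0; 0.01 0 0 0.003 0 0 0; 0.01 0 0 0 0 0 0; 0.01 0 0 0 0 0 0' |sed -n 2,4p; python3 inch.py '0.01 0 0 0.001 0 0 0; 0.01 0 0 0 0 0 0; 0.01 0 0 0 0 0 0'|sed -n 2,4p;  python3 inch.py '0.01 0 0 0.001 0 0 0; 0.01 0 0 0 0 0 0; 0.01 0 0 0 0 0 0'|sed -n 2,4p;  python3 inch.py '0.01 0 0 0.001 0 0 0; 0.01 0 0 0 0 0 0; 0.01 0 0 0 0 0 0'|sed -n 2,4p
```

```text
tcp_pos: [0.453, 0.0368, 0.0273]
tcp_rot: [0.039, 0.064, 0.997, -0.003]
contact_force: [1.0, 0.1, -1.9]
tcp_pos: [0.4535, 0.037, 0.0267]
tcp_rot: [0.04, 0.064, 0.997, -0.003]
contact_force: [-0.5, -0.2, -2.0]
tcp_pos: [0.4538, 0.0371, 0.0258]
tcp_rot: [0.04, 0.064, 0.997, -0.003]
contact_force: [0.3, 0.3, -0.7]
tcp_pos: [0.4539, 0.0371, 0.0249]
tcp_rot: [0.04, 0.064, 0.997, -0.003]
contact_force: [-1.0, -0.2, -0.2]
```

```bash
cat >> h.py <<'E'
def force():
    f=[]
    for i in range(5): snap("side"); f.append(r.sense()["contact_force"])
    print("F",np.mean(f,0).round(2))
E
python3 inch.py '0.01 0 0 0.001 0 0 0; 0.01 0 0 0 0 0 0; 0.01 0 0 0 0 0 0'|sed -n 2,4p;  python3 -c "
from h import *; force()"; python3 inch.py '0.01 0 0 0.001 0 0 0; 0.01 0 0 0 0 0 0; 0.01 0 0 0 0 0 0'|sed -n 2,4p; python3 -c "
from h import *; force()"
```

```text
tcp_pos: [0.454, 0.0371, 0.0239]
tcp_rot: [0.04, 0.064, 0.997, -0.003]
contact_force: [-0.8, -0.0, 1.8]
F [-0.67 -0.23  1.86]
tcp_pos: [0.4541, 0.0371, 0.0229]
tcp_rot: [0.04, 0.064, 0.997, -0.003]
contact_force: [-0.7, -0.4, 2.4]
F [-0.81 -0.06  2.72]
```

```bash
python3 inch.py '0.01 -0.006 0 -0.0002 0 0 0; 0.01 -0.006 0 -0.0002 0 0 0; 0.01 -0.006 0 -0.0002 0 0 0; 0.01 -0.006 0 -0.0002 0 0 0; 0.01 -0.006 0 -0.0002 0 0 0' | sed -n 2,4p; python3 inch.py '0.01 -0.006 0 -0.0002 0 0 0; 0.01 -0.006 0 -0.0002 0 0 0; 0.01 -0.006 0 -0.0002 0 0 0; 0.01 -0.006 0 0 0 0 0; 0.01 0 0 0 0 0 0; 0.01 0 0 0 0 0 0' | sed -n 2,4p; python3 -c "
from h import *; force()"
```

```text
tcp_pos: [0.4827, 0.0325, 0.0257]
tcp_rot: [0.038, 0.065, 0.997, -0.004]
contact_force: [-7.4, 1.4, 5.2]
tcp_pos: [0.5069, 0.0291, 0.0285]
tcp_rot: [0.039, 0.065, 0.997, -0.003]
contact_force: [-4.5, -2.3, 4.9]
F [-2.95 -2.81  5.  ]
```

```bash
python3 inch.py '0.01 0 0 -0.015 0 0 0; 0.01 0 0 0 0 0 0; 0.01 0 0 0 0 0 0; 0.01 0 0 0 0 0 0; 0.01 0.02 0 0 0 0 0; 0.01 0.02 0 0 0 0 0; 0.01 0.013 0 0.001 0 0 0; 0.01 0 0 0.009 0 0 0; 0.01 0 0 0.004 0 0 0; 0.01 0 0 0.001 0 0 0; 0.01 0 0 0.001 0 0 0; 0.01 0 0 0.0 0 0 0'|sed -n 2,4p; python3 -c "
from h import *; force()"
```

```text
tcp_pos: [0.4553, 0.037, 0.0232]
tcp_rot: [0.04, 0.064, 0.997, -0.003]
contact_force: [-0.5, 1.2, -1.7]
F [-0.22  0.13 -1.97]
```

```bash
python3 inch.py '0.01 0 0 0.001 0 0 0; 0.01 0 0 0.001 0 0 0; 0.01 0 0 0 0 0 0; 0.01 0 0 0 0 0 0'|sed -n 2,4p; python3 -c "
from h import *; force()"; python3 inch.py '0.01 0 0 0.001 0 0 0; 0.01 0 0 0.001 0 0 0; 0.01 0 0 0 0 0 0; 0.01 0 0 0 0 0 0'|sed -n 2,4p; python3 -c "
from h import *; force()"
```

```text
tcp_pos: [0.455, 0.0368, 0.0214]
tcp_rot: [0.04, 0.064, 0.997, -0.003]
contact_force: [0.5, 0.4, -1.5]
F [ 0.22  0.02 -1.49]
tcp_pos: [0.4552, 0.0369, 0.0196]
tcp_rot: [0.04, 0.064, 0.997, -0.003]
contact_force: [-1.5, 0.1, 0.8]
F [-0.68  0.21  0.88]
```

```bash
python3 inch.py '0.01 -0.006 0 0 0 0 0; 0.01 -0.006 0 -0.0004 0 0 0; 0.01 -0.006 0 -0.0004 0 0 0; 0.01 -0.006 0 -0.0004 0 0 0; 0.01 -0.006 0 -0.0004 0 0 0; 0.01 -0.006 0 -0.0004 0 0 0; 0.01 -0.006 0 -0.0004 0 0 0; 0.01 -0.006 0 -0.0004 0 0 0; 0.01 -0.005 0 -0.0002 0 0 0; 0.01 0 0 0 0 0 0; 0.01 0 0 0 0 0 0' | sed -n 2,4p; python3 -c "
from h import *; force()"
python3 inch.py '0.01 0 0 -0.025 0 0 0; 0.01 0 0 -0.02 0 0 0; 0.01 0 0 -0.03 0 0 0; 0.01 0 0 -0.03 0 0.03 0; 0.01 0 0 0 0 0.05 -0.045; 0.01 0 0 0 0 0 -0.045; 0.01 0 0 0 0 0 0' | sed -n 2,4p
python3 -c "
from h import *; go(.5225,-.184,.05,np.pi/2-.037)"
```

```text
tcp_pos: [0.5071, 0.0292, 0.0268]
tcp_rot: [0.039, 0.065, 0.997, -0.003]
contact_force: [-4.1, -1.8, 4.8]
F [-4.2  -1.53  5.19]
tcp_pos: [0.5006, 0.0314, 0.1319]
tcp_rot: [0.001, 0.019, 1.0, -0.0]
contact_force: [-0.4, 1.0, -1.9]
turn [-0.0004  0.0017 -0.0019] rows 0.0 | shift [-0.0298 -0.2144  0.0819] rows 5.8
```

```bash
python3 inch.py '0.01 -0.006 -0.036 0 0 0.05 0; 0.01 -0.006 -0.036 0 0 0.05 0; 0.01 -0.006 -0.036 0 0 0 0; 0.01 -0.006 -0.036 0 0 0 0; 0.01 -0.006 -0.036 0 0 0 0; 0.01 -0.006 -0.034 0 0 0 0; 0.01 0 0 0.03 0 0 0; 0.01 0 0 0.03 0 0 0; 0.01 0 0 0.02 0 0 0; 0.01 0 0 0 0 0 0; 0.01 0 0 0 0 0 0' | sed -n 2,4p
python3 - <<'E'
from h import *
go(.528,-.184,.012,np.pi/2-.037,.1)
crop(snap("side"),220,145,320,205,8,"pics/s7.png")
E
```

```text
tcp_pos: [0.5179, -0.1842, 0.0482]
tcp_rot: [-0.052, 0.02, 0.998, -0.0]
contact_force: [0.7, -0.7, -1.5]
turn [-0.002  -0.0037 -0.0026] rows 0.0 | shift [-0.0137  0.0006  0.035 ] rows 0.9
```

View pics/s7.png

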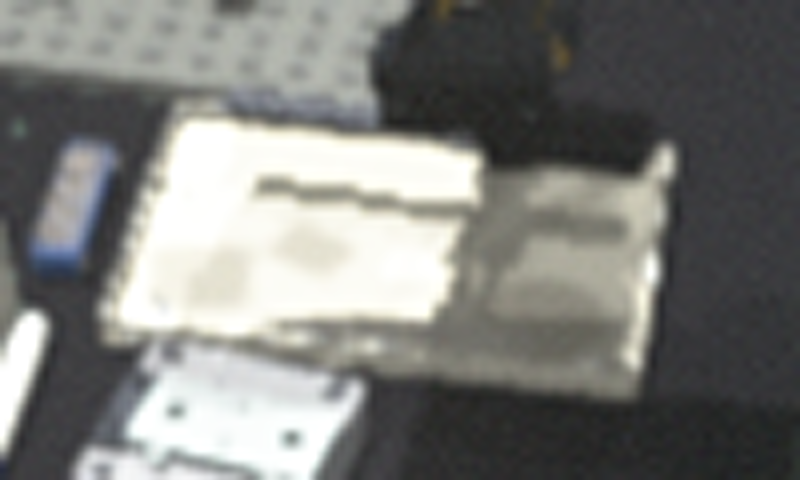

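The file hovers over the tray at crop (240–380,105), with its shadow on the tray floor. I lower it.

```bash
python3 inch.py '0.01 -0.008 0 0.02 0 0 0; 0.01 -0.006 0 0.013 0 0 0; 0.01 0 0 0 0 0 0; 0.01 0 0 0 0 0 0' | sed -n 2,4p; python3 inch.py '0.01 0 0 0.002 0 0 0; 0.01 0 0 0.002 0 0 0; 0.01 0 0 0 0 0 0; 0.01 0 0 0 0 0 0' | sed -n 2,4p;python3 inch.py '0.01 0 0 0.002 0 0 0; 0.01 0 0 0 0 0 0; 0.01 0 0 0 0 0 0' | sed -n 2,4p
```

```text
tcp_pos: [0.5293, -0.1842, 0.0152]
tcp_rot: [-0.051, 0.019, 0.999, 0.0]
contact_force: [0.7, -0.1, -0.7]
tcp_pos: [0.5287, -0.1844, 0.0116]
tcp_rot: [-0.05, 0.019, 0.999, 0.0]
contact_force: [0.4, 0.4, -2.4]
tcp_pos: [0.5283, -0.1843, 0.0092]
tcp_rot: [-0.05, 0.019, 0.999, 0.0]
contact_force: [0.2, -0.2, -1.6]
```

```bash
python3 inch.py '0.01 0 0 0.002 0 0 0; 0.01 0 0 0 0 0 0; 0.03 0 0 0 0 0 0; 0.04 0 0 0 0 0 0; 0.05 0 0 0 0 0 0; 0.05 0 0 0 0 0 0; 0.05 0 0 0 0 0 0; 0.05 0 0 -0.03 0 0 0; 0.05 0 0 -0.04 0 -0.05 0;  0.05 0 0 -0.04 0 -0.05 0; 0.05 0 0 0 0 0 0'
python3 - <<'E'
from h import *
print(ray("top",(135,255),.04))
go(.442,.288,.16,np.pi/2-.074)
E
```

```text
time: 28.93
tcp_pos: [0.5416, -0.1855, 0.1255]
tcp_rot: [0.008, 0.019, 1.0, -0.002]
contact_force: [1.4, 0.2, -0.5]
opening: 0.0497
grip_force: 0.0
[0.4481206  0.28105579 0.04      ]
turn [-0.004   0.0165  0.037 ] rows 0.3 | shift [ 0.1343  0.4648 -0.0345] rows 12.1
```

```bash
python3 inch.py '0.05 0.0111 0.0387 -0.005 0 0 0; 0.05 0.0111 0.0387 -0.005 0 0 0; 0.05 0.0111 0.0387 -0.005 0 0 0; 0.05 0.0111 0.0387 -0.005 0 0 0; 0.05 0.0111 0.0387 -0.005 0 0 0; 0.05 0.0111 0.0387 -0.005 0 0 0; 0.05 0.0111 0.0387 0 0 0 0; 0.05 0 0 0 0 0 0; 0.05 0 0 0 0 0 0' | sed -n 2,3p
python3 - <<'E'
from h import *
im=snap("top"); cv2.imwrite("pics/t8.png",im)
C=np.array([ray("top",((u+.5)/6-.5+80,(v+.5)/6-.5+195),.044)[:2] for u,v in[(92,48),(597,80),(575,352),(60,325)]])
print(C.round(4),"centre",C.mean(0).round(4),"yaws",[np.arctan2(*(a-b)[::-1]).round(3) for a,b in[(C[0],C[3]),(C[1],C[2])]],[(np.arctan2(*(a-b)[::-1])-np.pi/2).round(3) for a,b in[(C[0],C[1]),(C[3],C[2])]],"len",np.linalg.norm(C[0]-C[3]),np.linalg.norm(C[1]-C[2]))
m=C.mean(0); a=-.07; u=np.array([np.cos(a),np.sin(a)]); print("hinge",m+u*.061,"tab",m-u*.079)
print("handle",rect(im,300,214,318,252,.019,0,120),"blob file",rect(im,301,170,317,252,.015,0,190))
E
```

```text
tcp_pos: [0.4698, 0.0913, 0.1467]
tcp_rot: [0.0, 0.017, 1.0, -0.001]
[[0.5885 0.3906]
 [0.5713 0.1666]
 [0.4509 0.1746]
 [0.4661 0.3987]] centre [0.5192 0.2826] yaws [np.float64(-0.066), np.float64(-0.067)] [np.float64(-0.077), np.float64(-0.068)] len 0.12272110925195019 0.12071000763388343
hinge [0.58006771 0.27835645] tab [0.44041057 0.28814845]
handle [ 0.5059 -0.1829  0.0759  0.0214 -0.0376] blob file [ 0.5105 -0.1829  0.0875  0.0257 -0.0409]
```

```bash
python3 -c "
from h import *
go(.4385,.2883,.09,np.pi/2-.07)"
```

```text
turn [-0.0017 -0.0005  0.0333] rows 0.3 | shift [0.0452 0.1956 0.0564] rows 5.2
```

```bash
python3 inch.py '0.05 0 0 0 0 0 0.033; 0.05 0.0075 0.0326 0 0 0 0; 0.05 0.0075 0.0326 0 0 0 0; 0.05 0.0075 0.0326 0 0 0 0; 0.05 0.0075 0.0326 0 0 0 0; 0.05 0.0075 0.0326 0.02 0 0 0; 0.05 0.0075 0.0326 0.02 0 0 0; 0.05 0 0 0.016 0 0 0; 0.05 0 0 0 0 0 0; 0.05 0 0 0 0 0 0' | sed -n 2,4p
python3 - <<'E'
from h import *
go(.4385,.2883,.033,np.pi/2-.07)
E
```

```text
tcp_pos: [0.4394, 0.2858, 0.0891]
tcp_rot: [-0.001, 0.037, 0.999, -0.002]
contact_force: [0.4, 1.1, 0.2]
turn [-0.0047 -0.0024 -0.0035] rows 0.1 | shift [0.0011 0.0025 0.0561] rows 1.4
```

```bash
python3 inch.py '0.05 0.001 0.0025 0.03 -0.004 0 0; 0.05 0 0 0.024 0 0 0; 0.05 0 0 0.002 0 0 0; 0.05 0 0 0 0 0 0; 0.01 0 0 0 0 0 0; 0.01 0 0 0 0 0 0; 0.01 0 0 0 0 0 0; 0.01 0 0 0 0 0 0; 0.01 0 0 0 0 0 0; 0.01 0 0 0 0 0 0; 0.01 0 0 0 0 0 0' 12
```

```text
time: 31.48
tcp_pos: [0.4386, 0.2905, 0.0345]
tcp_rot: [0.0, 0.036, 0.999, 0.002]
contact_force: [-1.0, 0.8, 2.1]
opening: 0.018
grip_force: 12.0
```

```bash
python3 -c "
import numpy as np
f=np.arange(0,1.80,.125); x=-140*np.cos(f)+9*np.sin(f); z=140*np.sin(f)+9*np.cos(f)
for a,b,c in zip(f[1:],np.diff(x),np.diff(z)): print(a,b.round(1),c.round(1))"
```

```text
0.125 2.2 17.4
0.25 4.4 17.0
0.375 6.4 16.3
0.5 8.4 15.4
0.625 10.3 14.2
0.75 12.0 12.8
0.875 13.5 11.2
1.0 14.8 9.4
1.125 15.8 7.5
1.25 16.6 5.5
1.375 17.2 3.4
1.5 17.5 1.2
1.625 17.5 -1.0
1.75 17.2 -3.2
```

```bash
python3 inch.py '0.01 -0.0022 0 -0.0174 0 0 0; 0.01 -0.0044 0 -0.017 0 0 0; 0.01 -0.0064 0 -0.0163 0 0 0; 0.01 -0.0084 0 -0.0154 0 0 0; 0.01 0 0 0 0 0 0; 0.01 0 0 0 0 0 0' | sed -n 2,5p; python3 inch.py '0.01 -0.0103 0 -0.0142 0 0 0; 0.01 -0.012 0 -0.0128 0 0 0; 0.01 -0.0135 0 -0.0112 0 0 0; 0.01 -0.0148 0 -0.0094 0 0 0; 0.01 0 0 0 0 0 0; 0.01 0 0 0 0 0 0' | sed -n 2,5p
```

```text
tcp_pos: [0.4596, 0.2889, 0.1002]
tcp_rot: [-0.0, 0.036, 0.999, 0.002]
contact_force: [-2.6, 2.8, 0.2]
opening: 0.0177
tcp_pos: [0.5103, 0.2852, 0.1476]
tcp_rot: [-0.0, 0.036, 0.999, 0.002]
contact_force: [-2.8, 1.9, 6.3]
opening: 0.0176
```

```bash
python3 inch.py '0.01 -0.0158 0 -0.0085 0 0 0; 0.01 -0.0166 0 -0.0065 0 0 0; 0.01 -0.0172 0 -0.0034 0 0 0; 0.01 0 0 0 0 0 0; 0.01 0 0 0 0 0 0' | sed -n 2,5p; python3 inch.py '0.01 -0.0175 0 -0.0012 0 0 0; 0.01 -0.0175 0 0 0 0 0; 0.01 -0.0172 0 0.0022 0 0 0; 0.01 0 0 0 0 0 0; 0.01 0 0 0 0 0 0' | sed -n 2,5p
```

```text
tcp_pos: [0.5603, 0.2815, 0.1656]
tcp_rot: [0.0, 0.036, 0.999, 0.001]
contact_force: [-0.1, 1.0, 3.6]
opening: 0.0177
tcp_pos: [0.6124, 0.2777, 0.1644]
tcp_rot: [0.0, 0.036, 0.999, 0.001]
contact_force: [1.5, 1.3, 3.5]
opening: 0.018
```

```bash
python3 - <<'E'
from h import *
crop(snap("side"),200,190,320,310,5,"pics/s9.png")
E
```

```text
(no output)
```

View pics/s9.png

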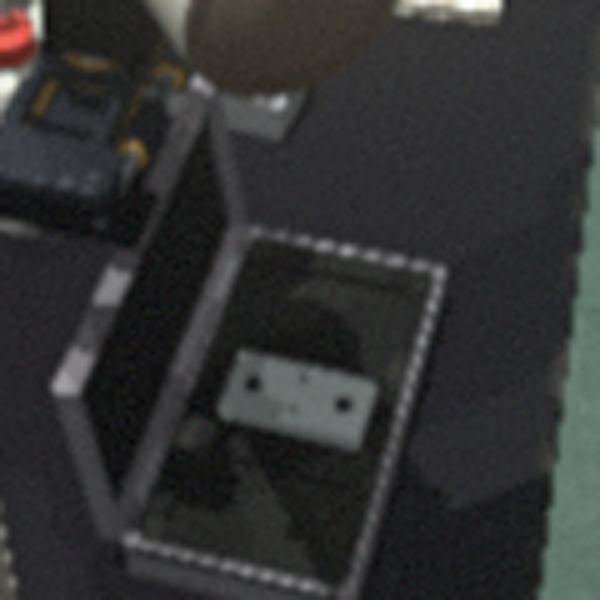

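The lid is past upright, and the finished plate sits in the middle bay, so I use bay_1. I release the tab.

```bash
python3 inch.py '0.03 0 0 0 0 0 0; 0.04 0 0 0 0 0 0; 0.045 0 0 0 0 0 0; 0.045 0 0 0 0 0 0; 0.045 0 0 -0.02 0 0 0; 0.045 0 0 -0.03 0 0 0; 0.045 0.02 -0.03 0 0 0 0; 0.06 0.02 -0.035 0 0 0 0; 0.07 0.02 -0.035 0 0 0 0; 0.07 0.02 -0.03 0 0 0 0; 0.07 0 0 0 0 0 0; 0.07 0 0 0 0 0 0'
python3 - <<'E'
from h import *
im=snap("top"); cv2.imwrite("pics/t10.png",im)
# lid tab and case rim in the side view are checked later; plate corners on the fixture
print("done", rect(im,85,195,190,270,.032,90))
go(.6072,.0163,.12,np.pi/2-.13)
E
```

```text
time: 34.37
tcp_pos: [0.5215, 0.1519, 0.2154]
tcp_rot: [-0.0, 0.037, 0.999, 0.001]
contact_force: [1.0, 0.3, -0.0]
opening: 0.0672
grip_force: 0.0
done [0.5314 0.315  0.2177 0.1599 1.5592]
turn [0.003  0.0004 0.0577] rows 0.5 | shift [-0.1016 -0.1246  0.0954] rows 4.7
```

```bash
python3 - <<'E'
from h import *
b=cv2.resize(cv2.imread("pics/t6.png"),(50,70),interpolation=cv2.INTER_AREA).astype(int)
a=cv2.imread("pics/t10.png")[170:240,215:265].astype(int)
d=np.abs(a-b).mean(2)
print(d[:45:3,::3].astype(int))
E
```

```text
[[ 6  5  6  6  6  7  7  7  7  7  6  7  7  7  7  6  8]
 [ 5  6  6 17 19  8  5  5  7  6  6  6  7  7  7  6  7]
 [ 6  8  3 15  8  9  9  9  5  3  1 18 16  6  7  7  7]
 [ 6  6 12  4  7 11 15 11  8 10 12  9  6 13 12  8  8]
 [10 10 20  8  9  4  8  6  8 11  0  8  3 13 12  8  8]
 [10  9 22  9  1  6  8  9  5 10  1  8  8 10 11  9  8]
 [11 10 14  8  6  8  8  9  8  6  8  8  7 10 12  8  9]
 [11 10 14  9  6  9  8  8  8  0  8  8  8  8  9  9  9]
 [11  9 25  9  9  1  8  8 27 11  8  7  8  2  7  9  8]
 [12  8 28 19 24 23  9  8  8 17  8  8  8  1  7  9  9]
 [12 18 28 26 25 23 24 10  8 20  8  8  9  4 10  8 10]
 [14 24 24 25 15 14 33 83  8  6  8  8  8 13 10 10 10]
 [14 20 26 29 20  2 48 68 13  2  8  8  8 12  9 10 11]
 [13 11 15 17 17 53  2 15  6  6 10  7 15 14 10 10 10]
 [13 13 13 12 13 89 90 88  9  9 14 12 10 10  9 10 11]]
```

The fixture area matches the earlier picture, so the plate is still seated. I fetch it.

```bash
python3 inch.py '0.07 0 0 0 0.003 0 0.058; 0.07 -0.0254 -0.031 0 0 0 0; 0.07 -0.0254 -0.031 0 0 0 0; 0.07 -0.0254 -0.031 0 0 0 0; 0.07 -0.0254 -0.031 0 0 0 0; 0.07 0 0 0.04 0 0 0; 0.07 0 0 0.04 0 0 0; 0.07 0 0 0.03 0 0 0; 0.07 0 0 0 0 0 0; 0.07 0 0 0 0 0 0;0.07 0 0 0 0 0 0' |sed -n 2,5p
python3 - <<'E'
from h import *
go(.608,.017,.0385,np.pi/2-.13)
E
```

```text
tcp_pos: [0.6095, 0.0179, 0.1065]
tcp_rot: [0.001, 0.064, 0.998, -0.0]
contact_force: [0.3, -0.7, 0.9]
opening: 0.0702
turn [-0.0005  0.0028  0.0018] rows 0.0 | shift [ 0.0014 -0.0011  0.068 ] rows 1.7
```

```bash
python3 inch.py '0.07 0.001 -0.001 0.03 0 0 0; 0.07 0 0 0.03 0 0 0; 0.07 0 0 0.008 0 0 0; 0.07 0 0 0 0 0 0; 0.03 0 0 0 0 0 0; 0.03 0 0 0 0 0 0; 0.03 0 0 0 0 0 0; 0.03 0 0 0 0 0 0; 0.03 0 0 0 0 0 0; 0.03 0 0 0 0 0 0;0.03 0 0 0 0 0 0;0.03 0 0 0 0 0 0' 15
```

```text
time: 36.33
tcp_pos: [0.6066, 0.0163, 0.0376]
tcp_rot: [0.0, 0.065, 0.998, -0.0]
contact_force: [-1.0, 1.3, 4.8]
opening: 0.0396
grip_force: 15.0
```

```bash
python3 inch.py '0.03 0 0 -0.03 0 0 0; 0.03 0 0 -0.03 0 0 0; 0.03 0 0 -0.03 0 0 0; 0.03 0 0 0 0 0 -0.058; 0.03 0 0 0 0 0 0; 0.03 0 0 0 0 0 0' |sed -n 2,5p
python3 - <<'E'
from h import *
go(.5136,.2138,.08,np.pi/2-.072)
E
```

```text
tcp_pos: [0.6053, 0.0161, 0.1259]
tcp_rot: [-0.001, 0.037, 0.999, -0.0]
contact_force: [-0.7, 0.0, -2.0]
opening: 0.0394
turn [-0.0007 -0.0026 -0.0017] rows 0.0 | shift [0.1057 0.1905 0.0459] rows 5.6
```

```bash
python3 inch.py '0.03 0.0176 0.0317 0 0 0 0; 0.03 0.0176 0.0317 0 0 0 0; 0.03 0.0176 0.0317 0 0 0 0; 0.03 0.0176 0.0317 0 0 0 0; 0.03 0.0176 0.0317 0 0 0 0; 0.03 0.0176 0.0317 0 0 0 0; 0.03 0 0 0.02 0 0 0; 0.03 0 0 0.02 0 0 0; 0.03 0 0 0 0 0 0; 0.03 0 0 0 0 0 0; 0.03 0 0 0 0 0 0' |sed -n 2,5p
python3 - <<'E'
from h import *
go(.5136,.2138,.04,np.pi/2-.072)
E
```

```text
tcp_pos: [0.5148, 0.2131, 0.0866]
tcp_rot: [-0.001, 0.036, 0.999, -0.001]
contact_force: [0.1, 0.2, -0.4]
opening: 0.0395
turn [-0.0017 -0.001  -0.0005] rows 0.0 | shift [0.0013 0.0006 0.0466] rows 1.2
```

```bash
python3 inch.py '0.03 0.0013 0.0006 0.025 0 0 0; 0.03 0 0 0.022 0 0 0; 0.03 0 0 0 0 0 0; 0.03 0 0 0 0 0 0; 0.03 0 0 0 0 0 0' |sed -n 2,4p
python3 - <<'E'
from h import *
go(.5136,.2138,.033,np.pi/2-.072)
a=cv2.resize(snap("side")[210:310,220:310],None,fx=4.4,fy=4.4,interpolation=cv2.INTER_CUBIC)
b=cv2.resize(snap("top")[195:275,110:190],None,fx=4.4,fy=4.4,interpolation=cv2.INTER_CUBIC)
c=np.zeros((440,752,3),np.uint8); c[:,:396]=a; c[:352,400:]=b; cv2.imwrite("pics/l.png",np.clip(c.astype(int)*2,0,255).astype(np.uint8))
E
```

```text
tcp_pos: [0.5146, 0.2145, 0.0413]
tcp_rot: [0.001, 0.036, 0.999, 0.0]
contact_force: [0.2, 0.3, -0.6]
turn [0.0007 0.0018 0.    ] rows 0.0 | shift [ 0.0009 -0.0008  0.0083] rows 0.2
```

View pics/l.png

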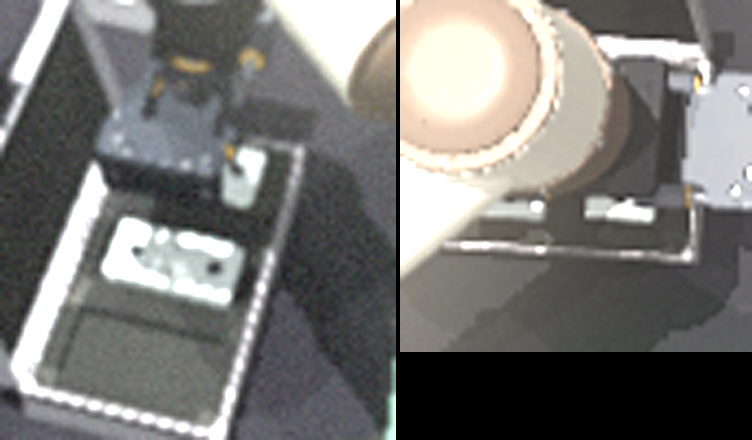

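The top crop shows the plate's near end at (620,218), level with the finished plate's. The gaps to the rim (~20 mm and ~23 mm) match bay_1. I lower it.

```bash
python3 inch.py '0.03 0 0 0.005 0 0 0; 0.03 0 0 0.003 0 0 0; 0.03 0 0 0 0 0 0; 0.03 0 0 0 0 0 0; 0.03 0 0 0 0 0 0' |sed -n 2,4p; python3 inch.py '0.03 0 0 0.002 0 0 0; 0.03 0 0 0.001 0 0 0; 0.03 0 0 0 0 0 0; 0.03 0 0 0 0 0 0' |sed -n 2,4p;  python3 inch.py '0.03 0 0 0.001 0 0 0; 0.03 0 0 0.001 0 0 0; 0.03 0 0 0 0 0 0; 0.03 0 0 0 0 0 0' |sed -n 2,4p
```

```text
tcp_pos: [0.5133, 0.2142, 0.0317]
tcp_rot: [-0.0, 0.036, 0.999, -0.0]
contact_force: [0.8, -0.9, -1.2]
tcp_pos: [0.5133, 0.2141, 0.0287]
tcp_rot: [-0.0, 0.036, 0.999, -0.0]
contact_force: [0.4, -0.0, -0.1]
tcp_pos: [0.5134, 0.2142, 0.0283]
tcp_rot: [-0.0, 0.036, 0.999, -0.0]
contact_force: [-2.9, -1.1, 8.5]
```

```bash
python3 inch.py '0.03 0 0 -0.001 0 0 0; 0.048 0 0 0 0 0 0; 0.048 0 0 0 0 0 0; 0.048 0 0 0 0 0 0; 0.048 0 0 -0.01 0 0 0; 0.048 0 0 -0.03 0 0 0; 0.048 0 0 -0.04 0 0 0; 0.048 0 0 -0.04 0 0 0; 0.048 0.02 -0.035 0 0 0 0; 0.048 0.02 -0.035 0 0 0 0; 0.048 0.02 -0.035 0 0 0 0; 0.048 0.02 -0.035 0 0 0 0'; python3 inch.py '0.048 0 -0.04 0 0 0 0; 0.048 0 -0.04 0 0 0 0; 0.048 0 -0.04 0 0 0 0; 0.048 0 -0.04 0 0 0 0; 0.048 0 0 0 0 0 0; 0.048 0 0 0 0 0 0'|sed -n 2,4p
python3 - <<'E'
from h import *
t=snap("top"); s=snap("side"); cv2.imwrite("pics/tF.png",t); cv2.imwrite("pics/sF.png",s)
ctr=np.array([.5192,.2826]); a=-.07; Rm=np.array([[np.cos(a),-np.sin(a)],[np.sin(a),np.cos(a)]])
for cam,im in(("top",t),("side",s)):
    g=cv2.cvtColor(im,cv2.COLOR_BGR2GRAY)
    for k,y in(("bay1",-.07),("bay2",0),("bay3",.07)):
        q=px(cam,[*(ctr+Rm@[0,y]),.032]); u,v=q.round().astype(int); 
        try: e=rect(im,u-26 if cam=="side" else u-13,v-16 if cam=="side" else v-18,u+26 if cam=="side" else u+13,v+16 if cam=="side" else v+18,.032,100 if cam=="top" else 70,cam=cam)
        except Exception as x: e=x
        print(cam,k,g[v-3:v+4,u-3:u+4].mean().round(),e, "in case", (Rm.T@(e[:2]-ctr)).round(4) if not isinstance(e,Exception) else "")
# lid inner face: tab pixel expected at 1.85 and 1.75
h=ctr+Rm@[.061,0]
for f in(1.70,1.85):
    x,z=-.157*np.cos(f)+.009*np.sin(f),.157*np.sin(f)+.009*np.cos(f); print(f,px("side",[*(h+Rm@[x,0]),.03+z]).round(1),px("side",[*(ctr+Rm@[.061-.122*np.cos(f)+.014*np.sin(f),.113]),.03+.122*np.sin(f)+.014*np.cos(f)]).round(1))
print("file",rect(t,300,214,318,252,.019,0,120))
E
```

```text
time: 40.35
tcp_pos: [0.4218, 0.0787, 0.148]
tcp_rot: [-0.001, 0.036, 0.999, -0.001]
contact_force: [-0.5, -1.6, 1.1]
opening: 0.0481
grip_force: 0.0
tcp_pos: [0.411, -0.0814, 0.148]
tcp_rot: [-0.001, 0.039, 0.999, -0.0]
contact_force: [-0.1, 0.3, -0.2]
top bay1 229.0 [ 0.5137  0.2132  0.0844  0.044  -0.0802] in case [-0.0006 -0.0696]
top bay2 227.0 [ 0.5171  0.2828  0.0848  0.044  -0.0861] in case [-0.0021  0.0001]
top bay3 65.0 max() iterable argument is empty in case 
side bay1 250.0 [ 0.5162  0.2245  0.1419  0.1229 -0.0572] in case [ 0.0011 -0.0582]
side bay2 250.0 [0.5036 0.2671 0.1115 0.1083 1.4848] in case [-0.0145 -0.0166]
side bay3 63.0 [ 0.5551  0.3544  0.1037  0.0772 -1.3036] in case [0.0308 0.0741]
1.7 [223.2 224. ] [208.6 266.8]
1.85 [215.2 223.9] [202.1 266.7]
file [ 0.5078 -0.1825  0.0721  0.0221 -0.0407]
```

```bash
python3 - <<'E'
from h import *
g=cv2.imread("pics/sF.png",0)
for v in range(262,274,2): print(v,g[v,192:224])
E
```

```text
262 [114 127  80  50  51  54  56  53  51  53  52  53  60 112 176 196 195 193
 166  95  37  23  33  35  32  29  30  32  33  26  35  34]
264 [ 91  84  59  50  52  53  55  56  51  51  49  58 114 178 199 198 191 170
 111  44  20  31  29  31  33  35  32  34  31  32  32  32]
266 [ 94 103 108  71  50  51  55  57  55  47  61 113 177 197 196 191 172 113
  50  24  30  29  31  27  29  35  31  32  33  32  32  36]
268 [ 93 100  97  64  51  52  53  53  50  51  55  89 128 121 116 113 102  69
  33  28  31  24  34  34  29  26  31  29  32  32  35  32]
270 [91 93 86 71 52 52 51 56 54 54 51 51 60 75 77 79 80 82 67 35 29 30 32 33
 30 31 30 30 35 35 30 35]
272 [ 91  93 109 125  81  55  52  55  52  53  54  52  48  62  73  80  79  84
  83  65  40  28  30  30  35  32  29  26  32  30  30  26]
```

The measurements agree with the goal: the lid corner is at px (202.5,266.5), where 1.85 rad predicts (202,267). The plate lies in bay_1, and the file is in the tray. I hand in.

```bash
python3 -c "
from station import r
print(r.sign_off())"
```

```text
the job is handed in; nothing more can be done
None
```

I handed the job in; the simulator gave no verdict. There was no plate_1, so only plate_2 was seated and filed (three full strokes under pressure plus one too light to count on), and it now lies in bay_1 with the lid open on its stop and the file in the tray.

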